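# Bird-perch post in the upright V-block

## Robot

A 7-joint arm with a two-finger parallel gripper is mounted at the origin on the work surface. World frame = base frame: x ahead of the robot, y to its left, z up, the work surface at z = 0. Lengths are in m, angles in rad, forces in N, time in s.
With the tool pointing down it reaches from about 0.35 to 0.9 m from the base axis. Payload 8.1 kg.
Tool frame: the origin (TCP) lies on the centre line of the jaws, within the pads' length; the fingertips stand 19 mm ahead of it and the grasp point (between the pads) is the TCP (arm.tip_reach is the distance from the TCP to the fingertips, in m); z points along the fingers, y is the line along which they close (so a half turn about z gives the same grasp; the last joint's range is limited). The gripper opens to 92 mm and grips with 3 to 60 N. Pads are 19 mm wide; open, the fingers measure 130 mm over their backs; the gripper's body (75 mm by 190 mm) begins 47 mm behind the grasp point.
Start: joints at [-1.261, 0.434, 0.025, 1.573, -0.012, 1.134, -0.075], TCP at [0.251, 0.573, 0.246] pointing down, gripper open.
Joint ranges: [-2.62, 2.62], [-0.44, 2.09], [-1.27, 1.32], [0.08, 2.57], [-1.32, 4.46], [0.12, 2], [-2.74, 2.74]. Speed limits (rad/s): [2.22, 2.22, 3.01, 3.01, 3.14, 3.14, 3.14].

## Interface

Orientations are given as a rotation vector (axis times angle).
In Python, from cell import arm gives the robot as it stands.
- The arm moves only by the tool arm_command, never from a script. Its argument "targets" is a list that holds one entry, the list of rows, each a list of 6 numbers: the shift along the tool's x, y, z in m, then the turn, a rotation vector about the tool's x, y, z in rad. A call has 1 to 10 rows; each row shifts and turns the commanded pose from where the row before left it, along the tool's axes as they then stand; what a row does not reach is not made up. A row lasts 1/8 s, in which the tool goes at most 62.5 mm and 10.7 degrees, less where a joint would pass 70% of its speed; a pose out of reach is approached as far as the arm can. A call with a gripper value outside its range is refused whole. "jaw" is the finger opening in m, from 0 to 0.0918, set as the call begins (left out, the last holds). The fingers move at their own pace and stop on an object; "newtons" is the grip in N (left out, the last holds). Time passes only in rows, so rows that do not move let the fingers close. It gives the time, the measured TCP pose, the force, the opening and the grip force at its end, in the units of the state.
- arm.observe(): the state, without advancing time (a new reading comes with each control period).
- arm.get_image(name): name is "side" or "top"; returns a dict with "pixels" (384x512x3 uint8, red, green, blue), "z_map" (384x512 float32, m along the optical axis (not along the pixel's ray), 0 where there is no reading), "fx", "fy", "cx", "cy" (pixels), "xyz" and "rotation" of the camera in the world. Camera axes: x right, y down, z forward; pixel columns grow to the right and rows downward; lengths in m; the calibration is good to about 2 mm. A picture is of the moment at which its call begins.
- arm.sign_off(): hands the job in; it is judged then, once.
The state is a dict: "clock": time; "joints": joint angles; "dq": joint speeds; "joint_efforts": joint torques, N m; "position": TCP position; "ee_rot": TCP orientation; "force": force on the tool from outside, world axes, zero at the start; "ft_torque": the same for the moment, N m; "width": opening from 0.0 (shut) to 1.0 (fully open); "gripper_force": force on a finger pad.
Only numpy, scipy, OpenCV 4.12 (cv2) and the standard library are available. Lean on these libraries where they do the work, as an engineer would, in place of code of your own. Each camera call takes 0.05 s, during which the arm holds its last target. There are 200 camera calls.

## Task

Pick up the tall round wooden post with the perch peg and stand it on the sole plate of the upright V-block, turned so that its perch points at the brass pointer. Push it sideways into the V so that it stands upright and bears on both faces, and finish like that: still gripping the post and still pressing it firmly and squarely into the V so that both faces carry the push, without letting go. Leave the tin, the jar and the short plain post where they are.

Things in the scene. Friction and masses are not known exactly. Their poses are not given: they have to be found in the camera images.
- post: Loose round post of pale wood, upright on the bench: diameter 34 mm, height 130 mm, 80 to 130 g. A thin perch peg (diameter 8 mm) sticks out level from its side, 26 mm long, its centre line 40 mm above the foot; above 45 mm the post is plain and can be gripped at any yaw. Origin: centre of the underside; z up along the post, x along the perch, outwards.
- perch_tip (a point): Outer end of the perch peg: 43 mm from the post's axis, 40 mm above its foot.
- vblock: Wooden jig fixed to the bench: sole plate 155 x 124 mm, 12 mm thick (66 behind to 90 mm ahead of the origin along x), with an upright V (groove vertical, faces 90 degrees apart, each 45 from x). Its top, 82 mm above the bench, is the highest part. Origin: bench level, on the axis of a 34 mm post seated in the V. x points level out of the V's open mouth: push the post along -x to seat it. z up.
- seat (a point): The place where the centre of the post's foot must stand: on the upper side of the sole plate (12 mm above the bench), on the seat axis of the V. The V's inner corner lies 24 mm behind it; the faces end about 3 mm ahead of it and 27 mm to either side, so the mouth is 54 mm wide. Axes as vblock. A push above the walls can tilt a post gripped lightly.
- flank_left: Left wall of the V (towards +y of vblock), 16 mm thick, 70 mm high above the sole plate, rigid. Origin and axes as seat; its face touches the seated post at x = -12 mm, y = +12 mm.
- flank_right: Right wall of the V (towards -y of vblock), 16 mm thick, 70 mm high above the sole plate, rigid. Origin and axes as seat; its face touches the seated post at x = -12 mm, y = -12 mm.
- pointer: Small flat brass pointer fixed on the sole plate before the mouth of the V, 4 mm thick, 13 mm wide, its pointed inner end 48 mm and its outer end 80 mm from the seat axis. Its angle differs each time, up to 30 degrees either side of the V's middle. Origin: at the seat point (12 mm above the bench); x from there towards the pointer: the direction in which the perch must point.
- filler_tin: Bystander: flat round tin, diameter 60 mm, height 45 mm. Origin: centre of the underside.
- bead_jar: Bystander: green glass jar with a steel lid, diameter 50 mm, height 65 mm. Origin: centre of the underside.
- plain_post: Bystander: short plain round post of pale wood without a perch, diameter 34 mm, height 70 mm. Origin: centre of the underside.
Not all that is in view belongs to the job. Leave any orange look-alike of the vblock alone. Leave any black look-alike of the post alone.

How it is judged:
By the outcome, as a careful person would: the job done as asked, in the order asked, and still so for the second after the job is handed in, while the arm keeps its last pose, push and grip.
It also fails if it takes over 48 s, if anything falls off the work surface, if the arm or the gripper's body presses on something with over 40 N, if the wrist force passes 120 N, or if a joint passes its speed limit or range.

## Working session

There is one attempt and no reset: what is moved stays moved. The work goes in short steps, Python scripts to look and compute and a tool call to move; the robot and the scene stay as the last step left them, time stands still between calls to the robot, and variables do not carry over. Pictures are saved under pics/ and viewed, at most 10 in all, crops included, and the job is handed in when it is done.

Besides the shell and the picture viewer there is one more tool, called after "Call:" as name(argument=value, ...), one argument or row to a line, values as JSON. arm_command: Moves the arm, as the interface text tells. Its arguments: {"type":"object","properties":{"targets":{"type":"array","items":{"type":"array","items":{"type":"array","items":{"type":"number"}}}},"jaw":{"type":"number"},"newtons":{"type":"number"}},"required":["targets"]}

```bash
mkdir -p pics; cat > h.py <<'E'
import numpy as np, cv2
from cell import arm
from scipy.spatial.transform import Rotation as R
def img(n):
    d=arm.get_image(n); M=np.array(d["rotation"],float)
    d["M"]=M if M.shape==(3,3) else R.from_rotvec(M).as_matrix(); return d
def cloud(d):
    v,u=np.mgrid[0:384,0:512]; z=d["z_map"]
    c=np.stack([(u-d["cx"])/d["fx"]*z,(v-d["cy"])/d["fy"]*z,z],-1)
    return c@d["M"].T+np.array(d["xyz"])
def ray(d,u,v,h):
    r=d["M"]@np.array([(u-d["cx"])/d["fx"],(v-d["cy"])/d["fy"],1]); o=np.array(d["xyz"])
    return o+r*(h-o[2])/r[2]
def save(d,n,box=None,k=1):
    p=d["pixels"][:,:,::-1]
    if box: p=p[box[1]:box[3],box[0]:box[2]]
    cv2.imwrite("pics/"+n,cv2.resize(p,None,fx=k,fy=k,interpolation=cv2.INTER_CUBIC))
E
python3 - <<'E'
from h import *
import pickle
for n in("top","side"):
    d=img(n); save(d,n+"0.png",k=1.5); pickle.dump(d,open(n+".pkl","wb")); print(n,d["xyz"],d["M"].round(3).tolist(),d["fx"])
print(arm.observe())
E
```

```text
top [0.45757338 0.04889219 0.96824289] [[0.02, -0.981, 0.194], [-1.0, -0.022, -0.009], [0.013, -0.194, -0.981]] 439.51763605651007
side [0.48990691 0.6924417  0.85673815] [[-0.976, -0.171, 0.135], [-0.218, 0.752, -0.622], [0.005, -0.637, -0.771]] 473.01701409760153
{'clock': 0.1, 'joints': array([-1.26062098,  0.43515363,  0.02497437,  1.57398824, -0.01163907,
        1.13401376, -0.07509948]), 'dq': array([-8.75527662e-04, -2.83943251e-03, -2.63291589e-03, -1.25991403e-03,
       -1.80947741e-03, -3.95798717e-05, -4.11952877e-04]), 'joint_efforts': array([ 3.18879662e-03, -6.69120240e+01,  9.88021754e-01, -3.15145469e+01,
       -6.05510711e-02,  3.74832947e-02,  8.21544450e-05]), 'position': array([0.25058344, 0.57209789, 0.24503015]), 'ee_rot': array([-6.43884152e-01, -3.07469830e+00,  2.20522261e-03]), 'force': array([0.15579231, 1.22860214, 0.33857637]), 'ft_torque': array([0.04011154, 0.02183057, 0.0561362 ]), 'gripper_force': 0.0, 'width': 1.0001567534885085}
```

View pics/top0.png

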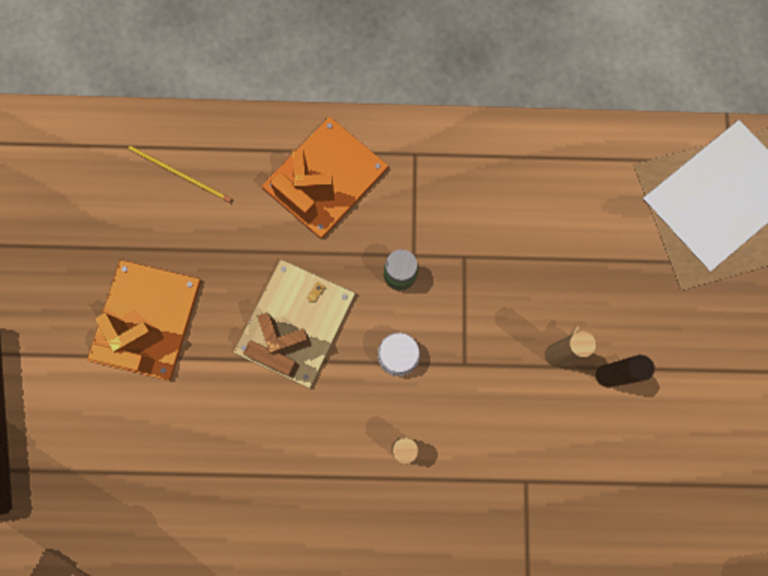

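View pics/side0.png

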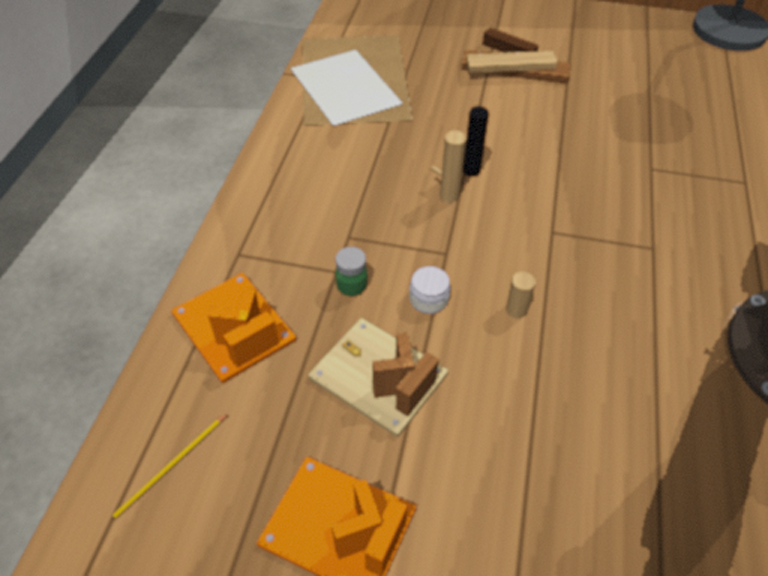

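Candidates for the post, in 512-px pixels: pale tall post at top (389,229) / side (303,110); black tall look-alike at top (418,247) / side (317,94); short plain post at top (270,300) / side (347,196). I choose the pale one with the perch. The jig is the pale-plated one at top (197,216), not the two orange ones.

```bash
python3 - <<'E'
from h import *
import pickle
T=pickle.load(open("top.pkl","rb")); S=pickle.load(open("side.pkl","rb"))
for n,d,b in(("top",T,(355,190,455,270)),("side",S,(270,60,340,150))):
    P=cloud(d); x0,y0,x1,y1=b; Q=P[y0:y1,x0:x1]; rgb=d["pixels"][y0:y1,x0:x1].astype(int)
    m=(Q[...,2]>0.12)&(Q[...,2]<0.14)
    for nm,mm in(("pale",m&(rgb.sum(-1)>250)),("dark",m&(rgb.sum(-1)<120))):
        print(n,nm,mm.sum(),Q[mm].mean(0).round(4),Q[mm].min(0).round(4),Q[mm].max(0).round(4))
    # perch: 30-50mm high points
    m=(Q[...,2]>0.033)&(Q[...,2]<0.048)&(rgb.sum(-1)>250)
    print("perchlike",Q[m].round(3).tolist()[:60])
# jig
for n,d,b in(("top",T,(150,165,245,262)),("side",S,(200,205,305,292))):
    P=cloud(d); x0,y0,x1,y1=b; Q=P[y0:y1,x0:x1]
    m=((Q[...,2]>0.006)&(Q[...,2]<0.018)); 
    r=cv2.minAreaRect((Q[m][:,:2]*1000).astype(np.float32)); print(n,"plate",m.sum(),r,Q[m][:,2].mean())
    print(cv2.boxPoints(r).round(1).tolist())
    w=(Q[...,2]>0.074)&(Q[...,2]<0.09); print("wall top",w.sum(),Q[w].mean(0))
    hsv=cv2.cvtColor(d["pixels"],cv2.COLOR_RGB2HSV)[y0:y1,x0:x1]
    g=m&(hsv[...,1]>150); print("brass",g.sum(),Q[g].mean(0) if g.any() else 0)
    np.save(n+"w.npy",Q[w])
a=T["pixels"][160:265,145:250,::-1]; c=T["pixels"][195:265,350:455,::-1]; s=S["pixels"][60:145,265:370,::-1]
cv2.imwrite("pics/crop.png",cv2.resize(np.vstack([a,c]),None,fx=3.4,fy=3.4,interpolation=cv2.INTER_CUBIC))
E
```

```text
top pale 245 [ 0.5726 -0.2149  0.1304] [ 0.557  -0.2315  0.1209] [ 0.5886 -0.1995  0.1344]
top dark 200 [ 0.5439 -0.2874  0.1299] [ 0.5282 -0.3052  0.1203] [ 0.5591 -0.2726  0.1344]
perchlike [[0.611, -0.236, 0.041], [0.608, -0.233, 0.044], [0.608, -0.235, 0.046], [0.608, -0.237, 0.046], [0.608, -0.24, 0.043], [0.607, -0.232, 0.04], [0.606, -0.234, 0.041], [0.606, -0.235, 0.044], [0.606, -0.237, 0.043], [0.606, -0.239, 0.044], [0.604, -0.231, 0.044], [0.604, -0.233, 0.044], [0.604, -0.235, 0.045], [0.604, -0.237, 0.043], [0.602, -0.229, 0.042], [0.602, -0.231, 0.043], [0.602, -0.233, 0.044], [0.601, -0.234, 0.046], [0.599, -0.228, 0.044], [0.599, -0.23, 0.045], [0.597, -0.226, 0.044]]
side pale 149 [ 0.5709 -0.2168  0.1285] [ 0.5276 -0.3063  0.1202] [ 0.5888 -0.1928  0.1339]
side dark 93 [ 0.5437 -0.2829  0.1284] [ 0.5298 -0.2995  0.1206] [ 0.5571 -0.2704  0.1328]
perchlike [[0.609, -0.24, 0.043], [0.61, -0.233, 0.045], [0.608, -0.234, 0.045], [0.606, -0.238, 0.042], [0.603, -0.237, 0.043], [0.61, -0.234, 0.041], [0.607, -0.233, 0.042], [0.605, -0.235, 0.042], [0.602, -0.232, 0.045],
[... 1251 characters left out ...]
102294921875), (189.71327209472656, 213.9677734375), 84.26566314697266) 0.013013528608387726
[[511.20001220703125, 97.4000015258789], [724.0999755859375, 76.0], [743.0, 264.79998779296875], [530.0999755859375, 286.20001220703125]]
wall top 386 [0.58115646 0.18147175 0.0825562 ]
brass 22 [0.65766056 0.13946692 0.01617029]
side plate 2560 ((593.6699829101562, 130.55532836914062), (212.206787109375, 156.25926208496094), 66.6870346069336) 0.012240447344411062
[[479.8999938964844, 64.0], [623.4000244140625, 2.200000047683716], [707.4000244140625, 197.10000610351562], [563.9000244140625, 258.8999938964844]]
wall top 383 [0.58222175 0.18580344 0.08151125]
brass 25 [0.65036154 0.14551357 0.0160147 ]
```

View pics/crop.png

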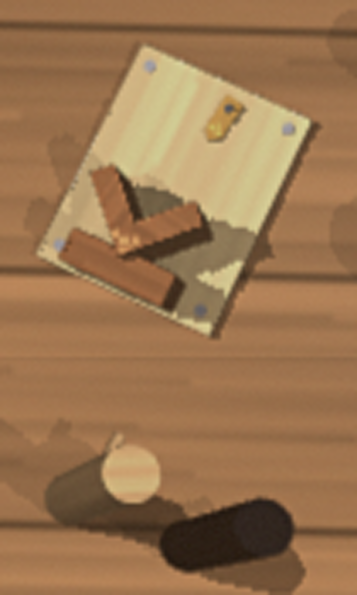

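The crop confirms the perch (crop px 115,440) on the pale post. The jig's mouth opens towards the brass pointer (crop px 223,118). Next I measure the plate, wall tops and pointer by colour mask.

```bash
cat > jig.py <<'E'
from h import *
import pickle
def jig(d,n,b):
    x0,y0,x1,y1=b
    hsv=cv2.cvtColor(d["pixels"],cv2.COLOR_RGB2HSV); P=cloud(d)
    sel=np.zeros((384,512),bool); sel[y0:y1,x0:x1]=1
    m=sel&(P[...,2]>0.007)&(P[...,2]<0.02)&(hsv[...,1]<125)&(hsv[...,2]>110)&(hsv[...,0]>16)
    k=cv2.morphologyEx(m.astype(np.uint8),cv2.MORPH_OPEN,np.ones((3,3)))
    nl,lab,st,_=cv2.connectedComponentsWithStats(k); i=1+np.argmax(st[1:,4])
    v,u=np.nonzero(lab==i); W=np.array([ray(d,a,c,0.012)[:2] for a,c in zip(u,v)])*1000
    r=cv2.minAreaRect(W.astype(np.float32)); print(n,"plate",len(W),r)
    B=cv2.boxPoints(r)/1000
    g=sel&(hsv[...,1]>130)&(hsv[...,2]>130)&(hsv[...,0]>14)&(hsv[...,0]<32)&(P[...,2]<0.025)
    g=cv2.morphologyEx(g.astype(np.uint8),cv2.MORPH_CLOSE,np.ones((3,3)))
    nl,lab,st,ce=cv2.connectedComponentsWithStats(g); 
    for i in range(1,nl):
        if st[i,4]>12:
            v,u=np.nonzero(lab==i); G=np.array([ray(d,a,c,0.016)[:2] for a,c in zip(u,v)])
            rr=cv2.minAreaRect((G*1000).astype(np.float32)); C=np.cov(G.T); e,V=np.linalg.eigh(C)
            print(" brass",st[i],G.mean(0).round(4),rr,"axis",np.degrees(np.arctan2(V[1,1],V[0,1])))
    w=sel&(P[...,2]>0.077)&(P[...,2]<0.088)
    w=w.astype(np.uint8); nl,lab,st,_=cv2.connectedComponentsWithStats(w)
    for i in range(1,nl):
        if st[i,4]>30:
            v,u=np.nonzero(lab==i); G=np.array([ray(d,a,c,0.082)[:2] for a,c in zip(u,v)])
            print(" wall",st[i],G.mean(0).round(4),cv2.minAreaRect((G*1000).astype(np.float32)))
    return B
if __name__=="__main__":
    for n,b in(("top",(150,165,245,265)),("side",(200,205,305,292))):
        d=pickle.load(open(n+".pkl","rb")); print(jig(d,n,b).round(4).tolist())
E
python3 jig.py
```

```text
top plate 2708 ((611.6307983398438, 169.30780029296875), (123.67528533935547, 154.67518615722656), 66.28018951416016)
 brass [206 188  10  13  73] [0.6574 0.14  ] ((656.6687622070312, 140.55300903320312), (12.455878257751465, 29.758216857910156), 58.983062744140625) axis 151.04682315676263
 wall [172 208  33  28 366] [0.5825 0.1816] ((592.62060546875, 177.33364868164062), (54.260597229003906, 53.43745803833008), 21.198869705200195)
[[0.515999972820282, 0.14380000531673431], [0.6575999855995178, 0.08160000294446945], [0.7073000073432922, 0.19480000436306], [0.5656999945640564, 0.25699999928474426]]
side plate 2246 ((610.557373046875, 171.8221435546875), (125.9627685546875, 156.3167724609375), 66.35777282714844)
 brass [ 200  205   45   87 1541] [0.683  0.2005] ((675.0665893554688, 179.90438842773438), (87.1690673828125, 213.7107696533203), 16.891578674316406) axis 103.36463442064017
 brass [264 205  27  31 343] [0.5723 0.0828] ((578.515625, 89.39816284179688), (74.44536590576172, 57.4200439453125), 89.29827117919922) axis 119.22589691012796
 brass [296 216   6  10  17] [0.5259 0.083 ]
[... 740 characters left out ...]
1.9987907409668), 1.019091010093689) axis 90.78371386285835
 brass [244 282  18  10  92] [0.5909 0.2625] ((589.8978271484375, 265.1319580078125), (17.299715042114258, 35.359375), 64.94066619873047) axis 163.2622440407664
 brass [268 283   6   9  21] [0.5538 0.2553] ((554.2927856445312, 252.587158203125), (19.547449111938477, 6.741637229919434), 86.9557876586914) axis 75.8931485307613
 wall [248 222  28  27 358] [0.5822 0.185 ] ((591.371337890625, 179.54742431640625), (53.85169219970703, 57.17736053466797), 21.1507625579834)
[[0.513700008392334, 0.14550000429153442], [0.6568999886512756, 0.0828000009059906], [0.7074000239372253, 0.19820000231266022], [0.5641999840736389, 0.26089999079704285]]
```

```bash
cat > plan.py <<'E'
from h import *
def plan(x,y,z,yaw,N):
    "identical rows (shift then turn) taking the TCP to x,y,z pointing down, tool y at yaw (deg)"
    s=arm.observe(); R0=R.from_rotvec(s["ee_rot"]); m=R0.as_matrix()
    a=np.radians(yaw); Y=np.array([np.cos(a),np.sin(a),0]); Z=np.array([0,0,-1.]); G=np.column_stack([np.cross(Y,Z),Y,Z])
    rv=(R0.inv()*R.from_matrix(G)).as_rotvec()/N
    S=sum((R0*R.from_rotvec(rv*k)).as_matrix() for k in range(N))
    d=np.linalg.solve(S,np.array([x,y,z])-s["position"])
    print("N",N,"row",d.round(4),rv.round(4),"tool y deg",np.degrees(np.arctan2(m[1,1],m[0,1])).round(2),"tilt",m[:,2].round(4),"pos",s["position"].round(4),"t",s["clock"])
E
python3 -c "
from plan import *
plan(.572,-.2155,.2,-21.7,20)"
```

```text
N 20 row [-0.047  -0.0019  0.0023] [-0.0001  0.0001  0.0768] tool y deg 66.34 tilt [-5.0e-04 -1.3e-03 -1.0e+00] pos [0.2506 0.5721 0.245 ] t 0.1
```

Call:
arm_command(
  targets=[
    [[-0.047, -0.0019, 0.0023, 0, 0, 0.0768], [-0.047, -0.0019, 0.0023, 0, 0, 0.0768], [-0.047, -0.0019, 0.0023, 0, 0, 0.0768], [-0.047, -0.0019, 0.0023, 0, 0, 0.0768], [-0.047, -0.0019, 0.0023, 0, 0, 0.0768], [-0.047, -0.0019, 0.0023, 0, 0, 0.0768], [-0.047, -0.0019, 0.0023, 0, 0, 0.0768], [-0.047, -0.0019, 0.0023, 0, 0, 0.0768], [-0.047, -0.0019, 0.0023, 0, 0, 0.0768], [-0.047, -0.0019, 0.0023, 0, 0, 0.0768]],
  ],
  jaw=0.0918,
)

```text
clock: 1.35
position: [0.5714, 0.2422, 0.2223]
ee_rot: [-1.752, -2.607, 0.001]
force: [0.6, -0.2, 0.2]
width: 0.998
gripper_force: 0.0
```

Call:
arm_command(
  targets=[
    [[-0.047, -0.0019, 0.0023, 0, 0, 0.0768], [-0.047, -0.0019, 0.0023, 0, 0, 0.0768], [-0.047, -0.0019, 0.0023, 0, 0, 0.0768], [-0.047, -0.0019, 0.0023, 0, 0, 0.0768], [-0.047, -0.0019, 0.0023, 0, 0, 0.0768], [-0.047, -0.0019, 0.0023, 0, 0, 0.0768], [-0.047, -0.0019, 0.0023, 0, 0, 0.0768], [-0.047, -0.0019, 0.0023, 0, 0, 0.0768], [-0.047, -0.0019, 0.0023, 0, 0, 0.0768], [-0.047, -0.0019, 0.0023, 0, 0, 0.0768]],
  ],
)

```text
clock: 2.6
position: [0.5721, -0.2167, 0.1993]
ee_rot: [-2.601, -1.761, 0.001]
force: [0.7, -0.1, -0.5]
width: 1.0
gripper_force: 0.0
```

```bash
python3 -c "
from plan import *
plan(.572,-.2155,.096,-21.7,4);print(arm.observe()['force'])"
```

```text
N 4 row [ 0.0003 -0.0001  0.0258] [-0.0001  0.     -0.0004] tool y deg -21.8 tilt [-5.e-04  0.e+00 -1.e+00] pos [ 0.5721 -0.2167  0.1993] t 2.6
[ 0.72648446 -0.06427253 -0.50940739]
```

Call:
arm_command(
  targets=[
    [[0.0003, 0, 0.0258, 0, 0, 0], [0.0003, 0, 0.0258, 0, 0, 0], [0.0003, 0, 0.0258, 0, 0, 0], [0.0003, 0, 0.0258, 0, 0, 0], [0, 0, 0, 0, 0, 0]],
  ],
)

```text
clock: 3.22
position: [0.5717, -0.2136, 0.0946]
ee_rot: [-2.596, -1.763, 0.004]
force: [-0.5, -0.2, 0.3]
width: 0.999
gripper_force: 0.0
```

Call:
arm_command(
  targets=[
    [[0, 0, 0, 0, 0, 0], [0, 0, 0, 0, 0, 0], [0, 0, 0, 0, 0, 0], [0, 0, 0, 0, 0, 0], [0, 0, 0, 0, 0, 0], [0, 0, 0, 0, 0, 0], [0, 0, 0, 0, 0, 0], [0, 0, 0, 0, 0, 0]],
  ],
  jaw=0.02,
  newtons=45,
)

```text
clock: 4.22
position: [0.5732, -0.2143, 0.0965]
ee_rot: [2.599, 1.764, 0.0]
force: [0.2, -0.7, 0.8]
width: 0.364
gripper_force: 45.0
```

Call:
arm_command(
  targets=[
    [[0, 0, -0.022, 0, 0, 0], [0, 0, -0.022, 0, 0, 0], [0, 0, -0.022, 0, 0, 0], [0, 0, -0.022, 0, 0, 0], [0, 0, -0.022, 0, 0, 0], [0, 0, 0, 0, 0, 0]],
  ],
)

```text
clock: 4.97
position: [0.5739, -0.2148, 0.2078]
ee_rot: [2.598, 1.763, 0.003]
force: [0.4, -0.0, -1.9]
width: 0.365
gripper_force: 45.0
```

```bash
python3 -c "
from plan import *
plan(.6202,.1666,.206,-23.7,10)"
```

```text
N 10 row [ 0.037  -0.0104  0.0002] [ 0.0003 -0.      0.0035] tool y deg -21.67 tilt [ 2.7e-03 -7.0e-04 -1.0e+00] pos [ 0.5739 -0.2148  0.2078] t 4.975
```

Call:
arm_command(
  targets=[
    [[0.037, -0.0104, 0.0002, 0, 0, 0.0035], [0.037, -0.0104, 0.0002, 0, 0, 0.0035], [0.037, -0.0104, 0.0002, 0, 0, 0.0035], [0.037, -0.0104, 0.0002, 0, 0, 0.0035], [0.037, -0.0104, 0.0002, 0, 0, 0.0035], [0.037, -0.0104, 0.0002, 0, 0, 0.0035], [0.037, -0.0104, 0.0002, 0, 0, 0.0035], [0.037, -0.0104, 0.0002, 0, 0, 0.0035], [0.037, -0.0104, 0.0002, 0, 0, 0.0035], [0.037, -0.0104, 0.0002, 0, 0, 0.0035]],
  ],
)

```text
clock: 6.22
position: [0.6185, 0.1684, 0.203]
ee_rot: [-2.629, -1.718, 0.003]
force: [1.6, -0.0, -1.1]
width: 0.365
gripper_force: 45.0
```

Call:
arm_command(
  targets=[
    [[0, 0, 0, 0, 0, 0], [0, 0, 0, 0, 0, 0]],
  ],
)

```text
clock: 6.48
position: [0.6186, 0.1664, 0.2034]
ee_rot: [2.63, 1.718, -0.003]
force: [0.1, 0.4, -0.9]
width: 0.366
gripper_force: 45.0
```

```bash
python3 - <<'E'
from plan import *
import pickle
plan(.6202,.1666,.206,-23.7,1)
for n in("top","side"):
    d=img(n); pickle.dump(d,open(n+"2.pkl","wb"))
    save(d,n+"2.png",(140,130,300,250) if n=="top" else (170,130,330,280),4)
    P=cloud(d); hsv=cv2.cvtColor(d["pixels"],cv2.COLOR_RGB2HSV)
    p=P-arm.observe()["position"]
    m=(abs(p[...,:2]).max(-1)<0.06)&(P[...,2]>0.09)&(P[...,2]<0.172)&(hsv[...,0]>8)&(hsv[...,0]<32)&(hsv[...,1]>60)
    v,u=np.nonzero(m); print(n,m.sum(),(u.min(),u.max(),v.min(),v.max()) if m.any() else 0)
    Q=P[m]; r=np.hypot(*(Q[:,:2]-arm.observe()["position"][:2]).T)
    print(Q[r>0.022].round(4).tolist())
    for z in np.arange(.1,.17,.01):
        k=(abs(Q[:,2]-z)<.005)&(r<.02)
        if k.sum()>4: print(z.round(3),k.sum(),Q[k].mean(0).round(4))
E
```

```text
N 1 row [ 0.0008  0.0014 -0.0026] [-0.0007  0.0017  0.0003] tool y deg -23.68 tilt [-0.0014 -0.0013 -1.    ] pos [0.6186 0.1664 0.2034] t 6.475
top 84 (np.int64(194), np.int64(203), np.int64(184), np.int64(211))
[[0.6488, 0.1436, 0.1506], [0.647, 0.1436, 0.15], [0.6471, 0.1417, 0.1497], [0.6446, 0.1452, 0.1516], [0.6449, 0.1434, 0.1504], [0.6428, 0.1452, 0.1509], [0.6442, 0.144, 0.1451], [0.641, 0.1471, 0.1501], [0.6417, 0.1455, 0.1474], [0.6388, 0.1469, 0.151], [0.637, 0.1488, 0.1503], [0.6354, 0.1489, 0.1488]]
0.11 8 [0.6101 0.1525 0.1113]
0.12 15 [0.6087 0.1525 0.1201]
0.13 10 [0.6099 0.1522 0.13  ]
0.14 12 [0.6123 0.1505 0.139 ]
0.15 11 [0.6129 0.1498 0.1499]
0.16 7 [0.6144 0.1493 0.1607]
0.17 8 [0.6133 0.1496 0.1685]
side 379 (np.int64(232), np.int64(257), np.int64(192), np.int64(224))
[[0.6519, 0.1423, 0.1532], [0.6508, 0.1394, 0.15], [0.6535, 0.144, 0.1518], [0.6522, 0.1417, 0.1493], [0.6496, 0.1435, 0.1521], [0.6479, 0.1426, 0.1516], [0.6557, 0.1435, 0.1474], [0.6532, 0.1452, 0.1502], [0.6517, 0.1436, 0.1487], [0.6494, 0.1447, 0.1506], [0.6471, 0.1456, 0.1523], [0.6454, 0.1446, 0.1516], [0.653, 0.1463, 0.1485], [0.6505, 0.1479, 0.1511], [0.6496, 0.1444, 0.1471], [0.6462, 0.1491, 0.1538], [0.6445, 0.1481, 0.1531], [0.6432, 0.1457, 0.1505], [0.6418, 0.1438, 0.1486], [0.6503, 0.1489, 0.1493], [0.6483, 0.1491, 0.1502], [0.6466, 0.1482, 0.1496], [0.6442, 0.1494, 0.1516], [0.643, 0.1468, 0.1488], [0.6407, 0.148, 0.151], [0.6465, 0.1486, 0.1469], [0.6441, 0.15, 0.1493], [0.6421, 0.1501, 0.1501], [0.6403, 0.1495, 0.1498], [0.6444, 0.1493, 0.1454], [0.6416, 0.1524, 0.15], [0.6398, 0.1517, 0.1496], [0.6415, 0.1529, 0.1475], [0.639, 0.1547, 0.1505], [0.6388, 0.1557, 0.1487]]
0.11 34 [0.6149 0.1765 0.1119]
0.12 52 [0.6144 0.1765 0.1203]
0.13 54 [0.6156 0.1766 0.13  ]
0.14 54 [0.615  0.1767 0.1402]
0.15 60 [0.6149 0.1766 0.1503]
0.16 57 [0.615  0.1769 0.1603]
0.17 33 [0.6171 0.1775 0.1682]
```

View pics/side2.png

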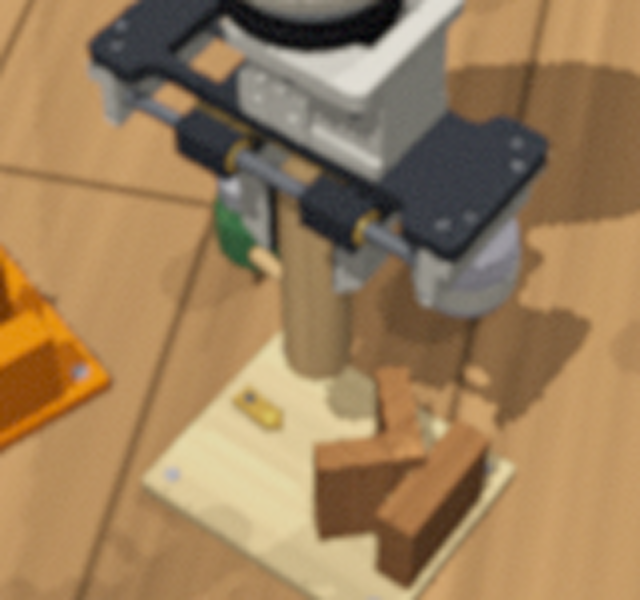

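The side crop shows the post upright in the jaws above the plate. The perch (crop px 265,262) points roughly towards the brass pointer (258,407). I'll refine the perch angle using its silhouette.

```bash
python3 - <<'E'
from h import *
import pickle
tcp=arm.observe()["position"]; ax=np.array([.618,.165])
for n in("top","side"):
    d=pickle.load(open(n+"2.pkl","rb")); P=cloud(d); hsv=cv2.cvtColor(d["pixels"],cv2.COLOR_RGB2HSV)
    r=np.hypot(P[...,0]-ax[0],P[...,1]-ax[1])
    m=(r>.019)&(r<.05)&(P[...,2]>.135)&(P[...,2]<.162)&(hsv[...,1]>50)
    v,u=np.nonzero(m); G=np.array([ray(d,a,b,.148)[:2] for a,b in zip(u,v)])
    rel=G-ax; rr=np.hypot(*rel.T)
    for lo,hi in((.019,.026),(.026,.033),(.033,.045)):
        k=(rr>=lo)&(rr<hi)
        if k.any(): c=rel[k].mean(0); print(n,k.sum(),c.round(4),np.degrees(np.arctan2(c[1],c[0])).round(1))
    l=cv2.fitLine(G.astype(np.float32),cv2.DIST_L2,0,.01,.01).ravel(); print("line",l.round(4),np.degrees(np.arctan2(l[1],l[0])), "max r",rr.max(), u.min(),u.max(),v.min(),v.max())
    # initial: same measure
    d=pickle.load(open(n+".pkl","rb")); P=cloud(d); a0=np.array([.572,-.2155]); hsv=cv2.cvtColor(d["pixels"],cv2.COLOR_RGB2HSV)
    r=np.hypot(P[...,0]-a0[0],P[...,1]-a0[1]); m=(r>.019)&(r<.05)&(P[...,2]>.03)&(P[...,2]<.055)&(P[...,0]>.572)
    v,u=np.nonzero(m); G=np.array([ray(d,a,b,.04)[:2] for a,b in zip(u,v)]); rel=G-a0; c=rel.mean(0)
    l=cv2.fitLine(G.astype(np.float32),cv2.DIST_L2,0,.01,.01).ravel()
    print("init",len(G),c.round(4),np.degrees(np.arctan2(c[1],c[0])),"line",np.degrees(np.arctan2(l[1],l[0])),"tip",np.hypot(*rel.T).max())
save(pickle.load(open("top2.pkl","rb")),"t3.png",(165,160,245,220),6)
E
```

```text
top 3 [ 0.0175 -0.0154] -41.2
top 4 [ 0.0235 -0.0186] -38.4
top 6 [ 0.0284 -0.0213] -36.8
line [ 0.887  -0.4619  0.6424  0.1459] -27.507093 max r 0.03783790406598111 198 203 184 192
init 21 [ 0.033  -0.0193] -30.321590602070756 line -46.760193 tip 0.04475567388505025
side 2 [ 0.0212 -0.011 ] -27.3
side 12 [ 0.0247 -0.0164] -33.6
side 21 [ 0.0321 -0.0218] -34.2
line [ 0.7613 -0.6484  0.647   0.1456] -40.419167 max r 0.04410196337316552 232 239 192 200
init 25 [ 0.0291 -0.0181] -31.903713976451947 line -37.87746 tip 0.04632678820827647
```

View pics/t3.png

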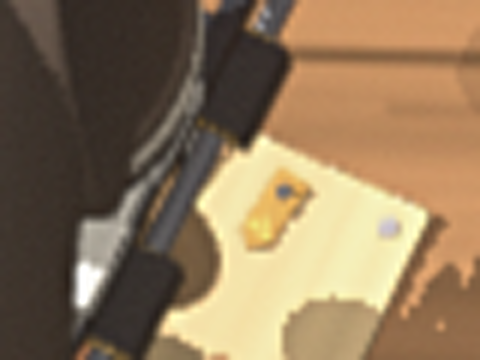

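```bash
python3 -c "
from plan import *
plan(.6208,.168,.113,-21.7,6)"
```

```text
N 6 row [0.0005 0.0001 0.0152] [-0.      0.0002 -0.0061] tool y deg -23.78 tilt [-6.e-04 -9.e-04 -1.e+00] pos [0.619  0.1655 0.2041] t 6.575
```

Call:
arm_command(
  targets=[
    [[0.0005, 0.0001, 0.0152, 0, 0, -0.006], [0.0005, 0.0001, 0.0152, 0, 0, -0.006], [0.0005, 0.0001, 0.0152, 0, 0, -0.006], [0.0005, 0.0001, 0.0152, 0, 0, -0.006], [0.0005, 0.0001, 0.0152, 0, 0, -0.006], [0.0005, 0.0001, 0.0152, 0, 0, -0.006], [0, 0, 0, 0, 0, 0], [0, 0, 0, 0, 0, 0]],
  ],
)

```text
clock: 7.58
position: [0.6212, 0.1698, 0.1137]
ee_rot: [2.598, 1.765, 0.001]
force: [0.2, 0.6, -0.4]
width: 0.364
gripper_force: 45.0
```

Call:
arm_command(
  targets=[
    [[0, 0, 0.002, 0, 0, 0], [0, 0, 0.0015, 0, 0, 0], [0, 0, 0, 0, 0, 0], [0, 0, 0, 0, 0, 0]],
  ],
)

```text
clock: 8.07
position: [0.6209, 0.1697, 0.1099]
ee_rot: [2.599, 1.766, 0.0]
force: [0.9, 0.5, -1.5]
width: 0.367
gripper_force: 45.0
```

```bash
cat > perch.py <<'E'
from plan import *
import pickle,sys
plan(.6208,.168,.1085,-21.7,1)
s=arm.observe(); print("F",s["force"].round(2),"M",s["ft_torque"].round(3))
m3=R.from_rotvec(s["ee_rot"]).as_matrix(); ax=(s["position"]-.0015*m3[:,0])[:2]
d=img("side"); P=cloud(d); hsv=cv2.cvtColor(d["pixels"],cv2.COLOR_RGB2HSV)
r=np.hypot(P[...,0]-ax[0],P[...,1]-ax[1])
m=(r>.019)&(r<.05)&(P[...,2]>.04)&(P[...,2]<.066)&(P[...,0]>ax[0])
v,u=np.nonzero(m); G=np.array([ray(d,a,b,.052)[:2] for a,b in zip(u,v)]); c=G.mean(0)-ax
print("perch",len(G),c.round(4),np.degrees(np.arctan2(c[1],c[0])),"px",u.min(),u.max(),v.min(),v.max(),"tip r",np.hypot(*(G-ax).T).max())
# post surface per height, measured along horizontal view direction
b=(r<.0195)&(P[...,2]>.015)&(P[...,2]<.12)
Q=P[b]
for z in np.arange(.02,.12,.02):
    k=abs(Q[:,2]-z)<.01
    if k.sum()>5:
        A=Q[k]; M=np.c_[2*A[:,:2],np.ones(len(A))]; print(z.round(2),k.sum(),A.mean(0).round(4))
save(d,sys.argv[1],(190,150,310,290),4.2)
E
python3 perch.py s4.png
```

```text
N 1 row [-0.0016  0.0006  0.0014] [ 0.0001 -0.0001  0.0016] tool y deg -21.61 tilt [ 1.e-04  1.e-04 -1.e+00] pos [0.6209 0.1697 0.1099] t 8.075
F [ 0.88  0.47 -1.49] M [-0.04   0.085 -0.011]
perch 29 [ 0.0302 -0.0188] -31.88854563034361 px 232 238 222 229 tip r 0.04555430864379042
0.02 29 [0.6256 0.1824 0.022 ]
0.04 44 [0.6251 0.1828 0.0401]
0.06 69 [0.6181 0.1809 0.061 ]
0.08 78 [0.6201 0.1821 0.0794]
0.1 81 [0.6226 0.1815 0.0999]
```

View pics/s4.png

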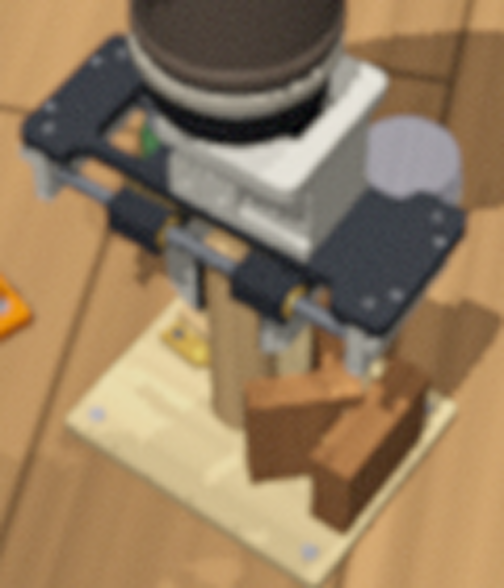

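Call:
arm_command(
  targets=[
    [[-0.0016, 0, 0.0006, 0, 0, 0], [0, 0, 0.0006, 0, 0, 0], [0, 0, 0, 0, 0, 0], [0, 0, 0, 0, 0, 0]],
  ],
)

```text
clock: 8.62
position: [0.6202, 0.1683, 0.1086]
ee_rot: [-2.598, -1.766, -0.0]
force: [-0.0, 0.5, -1.0]
width: 0.368
gripper_force: 45.0
```

Call:
arm_command(
  targets=[
    [[0, 0, 0.0005, 0, 0, 0], [0, 0, 0.0005, 0, 0, 0], [0, 0, 0, 0, 0, 0], [0, 0, 0, 0, 0, 0]],
  ],
)

```text
clock: 9.12
position: [0.6204, 0.1683, 0.1085]
ee_rot: [-2.598, -1.766, -0.001]
force: [-2.6, 0.3, 7.6]
width: 0.363
gripper_force: 45.0
```

Call:
arm_command(
  targets=[
    [[0, 0, -0.0005, 0, 0, 0], [0.0001, -0.003, 0, 0, 0, 0], [0.0001, -0.003, 0, 0, 0, 0], [0.0001, -0.003, 0, 0, 0, 0], [0.0001, -0.003, 0, 0, 0, 0], [0.0001, -0.003, 0, 0, 0, 0], [0.0001, -0.002, 0, 0, 0, 0], [0, 0, 0, 0, 0, 0], [0, 0, 0, 0, 0, 0]],
  ],
)

```text
clock: 10.25
position: [0.605, 0.1752, 0.1085]
ee_rot: [2.598, 1.765, 0.001]
force: [3.0, -1.0, 5.7]
width: 0.366
gripper_force: 45.0
```

```bash
cat > st.py <<'E'
from plan import *
s=arm.observe(); m=R.from_rotvec(s["ee_rot"]).as_matrix(); a=np.radians(-23.7); u=np.array([np.cos(a),np.sin(a)]); v=np.array([-u[1],u[0]])
ax=(s["position"]-.0015*m[:,0])[:2]-[.6001,.1754]; f=s["force"]
print("axis u,v mm",(ax@u*1e3).round(2),(ax@v*1e3).round(2),"z",s["position"][2].round(4),"Fu,Fv,Fz",(f[:2]@u).round(2),(f[:2]@v).round(2),f[2].round(2),"Mu,Mv,Mz",(s["ft_torque"][:2]@u).round(2),(s["ft_torque"][:2]@v).round(2),s["ft_torque"][2].round(2),"yaw",np.degrees(np.arctan2(m[1,1],m[0,1])).round(2),"tilt u,v",(m[:2,2]@u).round(4),(m[:2,2]@v).round(4),s["width"],s["gripper_force"])
E
python3 st.py
```

```text
axis u,v mm 4.62 0.25 z 0.1085 Fu,Fv,Fz 3.15 0.28 5.67 Mu,Mv,Mz -0.17 -0.93 0.06 yaw -21.61 tilt u,v 0.0008 0.0006 0.36609662817732125 45.00660538673401
```

Now I advance slowly, watching for face contact.

Call:
arm_command(
  targets=[
    [[0, -0.001, 0, 0, 0, 0], [0, -0.001, 0, 0, 0, 0], [0, -0.001, 0, 0, 0, 0], [0, 0, 0, 0, 0, 0], [0, 0, 0, 0, 0, 0]],
  ],
)

```text
clock: 10.88
position: [0.6023, 0.1762, 0.1085]
ee_rot: [2.598, 1.765, 0.002]
force: [3.8, -1.8, 6.2]
width: 0.363
gripper_force: 45.0
```

```bash
python3 st.py
```

```text
axis u,v mm 1.78 0.13 z 0.1085 Fu,Fv,Fz 4.22 -0.07 6.2 Mu,Mv,Mz -0.07 -1.13 0.03 yaw -21.61 tilt u,v 0.0011 0.0007 0.3632336211980686 45.009037256240845
```

Call:
arm_command(
  targets=[
    [[0, -0.001, 0, 0, 0, 0], [0, -0.001, 0, 0, 0, 0], [0, 0, 0, 0, 0, 0], [0, 0, 0, 0, 0, 0]],
  ],
)

```text
clock: 11.38
position: [0.6012, 0.1764, 0.1086]
ee_rot: [2.598, 1.764, 0.003]
force: [5.8, -3.0, 3.3]
width: 0.367
gripper_force: 45.0
```

```bash
python3 st.py
```

```text
axis u,v mm 0.66 -0.11 z 0.1086 Fu,Fv,Fz 6.54 -0.38 3.26 Mu,Mv,Mz 0.03 -1.71 -0.09 yaw -21.65 tilt u,v 0.0025 0.0008 0.36745137436141284 45.01131892204285
```

Call:
arm_command(
  targets=[
    [[0, -0.001, 0, 0, 0, 0], [0, -0.001, 0, 0, 0, 0], [0, 0, 0, 0, 0, 0], [0, 0, 0, 0, 0, 0]],
  ],
)

```text
clock: 11.88
position: [0.6003, 0.1762, 0.1086]
ee_rot: [2.597, 1.762, 0.004]
force: [9.8, -4.1, 0.7]
width: 0.366
gripper_force: 45.0
```

```bash
python3 st.py
```

```text
axis u,v mm -0.12 -0.66 z 0.1086 Fu,Fv,Fz 10.63 0.16 0.75 Mu,Mv,Mz -0.17 -2.63 -0.1 yaw -21.69 tilt u,v 0.0045 0.0005 0.36598871124624566 45.013795495033264
```

Call:
arm_command(
  targets=[
    [[0, -0.001, 0, 0.005, 0, 0], [0, -0.001, 0, 0.005, 0, 0], [0, 0, 0.0004, 0, 0, 0], [0, 0, 0, 0, 0, 0]],
  ],
)

```text
clock: 12.38
position: [0.6003, 0.1762, 0.1086]
ee_rot: [-2.599, -1.762, 0.0]
force: [15.7, -6.4, -2.2]
width: 0.364
gripper_force: 45.1
```

```bash
python3 st.py
```

```text
axis u,v mm -0.05 -0.66 z 0.1086 Fu,Fv,Fz 16.98 0.41 -2.19 Mu,Mv,Mz -0.04 -4.2 -0.05 yaw -21.73 tilt u,v -0.0018 0.001 0.36392771234914895 45.059435963630676
```

Call:
arm_command(
  targets=[
    [[0, -0.0008, 0.0006, 0, 0, 0], [0, -0.0008, 0.0006, 0.002, 0, 0], [0, 0, 0, 0, 0, 0], [0, 0, 0, 0, 0, 0], [0, 0, 0, 0, 0, 0]],
  ],
)

```text
clock: 13.0
position: [0.6003, 0.1762, 0.1086]
ee_rot: [-2.599, -1.761, -0.002]
force: [17.0, -7.2, 3.7]
width: 0.366
gripper_force: 45.1
```

```bash
python3 st.py; python3 perch.py s5.png; python3 - <<'E'
from h import *
d=img("top"); save(d,"t5.png",(140,150,260,270),4)
E
```

```text
axis u,v mm -0.09 -0.66 z 0.1086 Fu,Fv,Fz 18.5 0.25 3.66 Mu,Mv,Mz -0.3 -4.49 0.01 yaw -21.76 tilt u,v -0.0011 0.0022 0.3657258426886067 45.05497634410858
N 1 row [-0.      0.0221  0.    ] [-0.001  -0.0022 -0.0011] tool y deg -21.76 tilt [-1.0e-04  2.4e-03 -1.0e+00] pos [0.6003 0.1762 0.1086] t 13.0
F [17.04 -7.21  3.66] M [-2.074 -3.989  0.014]
perch 69 [0.0173 0.0078] 24.265583918430917 px 241 252 227 258 tip r 0.04442545904087602
0.08 54 [0.6018 0.1892 0.0825]
0.1 84 [0.6025 0.1875 0.1004]
```

View pics/s5.png

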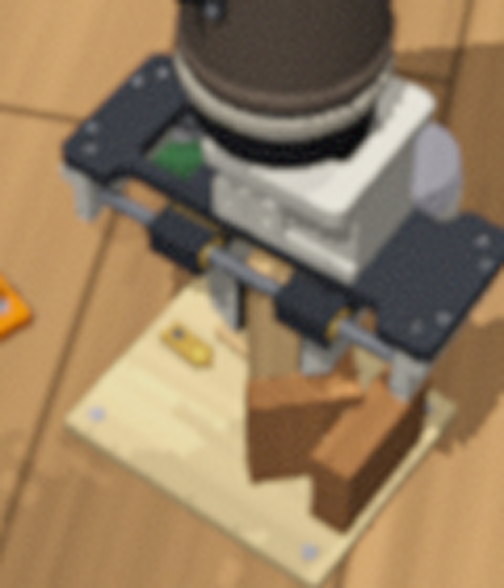

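The post is seated in the V, with the perch at crop px (230,342) and the pointer at (187,345). I'll measure the perch angle with the wall excluded.

```bash
sed -i 's/&(P\[...,0\]>ax\[0\])/\&(abs(np.degrees(np.arctan2(P[...,1]-ax[1],P[...,0]-ax[0]))+31)<22)/' perch.py; python3 perch.py s6.png; python3 - <<'E'
from h import *
s=arm.observe();m3=R.from_rotvec(s["ee_rot"]).as_matrix(); ax=(s["position"]-.0015*m3[:,0])[:2]
d=img("top"); P=cloud(d); r=np.hypot(P[...,0]-ax[0],P[...,1]-ax[1])
m=(r>.019)&(r<.05)&(P[...,2]>.04)&(P[...,2]<.066)&(abs(np.degrees(np.arctan2(P[...,1]-ax[1],P[...,0]-ax[0]))+31)<22)
v,u=np.nonzero(m); print("top n",len(u))
if len(u): 
    G=np.array([ray(d,a,b,.052)[:2] for a,b in zip(u,v)]); c=G.mean(0)-ax; print(c,np.degrees(np.arctan2(c[1],c[0])),np.hypot(*(G-ax).T).max())
# pointer both views, about the same axis
for n,b in(("top",(200,182,222,206)),("side",(225,222,244,242))):
    if n=="side": d=img(n); P=cloud(d)
    hsv=cv2.cvtColor(d["pixels"],cv2.COLOR_RGB2HSV); g=np.zeros((384,512),bool); g[b[1]:b[3],b[0]:b[2]]=1
    g&=(hsv[...,1]>130)&(hsv[...,2]>110)&(P[...,2]<.024)&(P[...,2]>.006)
    v,u=np.nonzero(g); G=np.array([ray(d,a,c,.016)[:2] for a,c in zip(u,v)]); c=G.mean(0)-ax
    print(n,"ptr",len(G),c.round(4),np.hypot(*c).round(4),np.degrees(np.arctan2(c[1],c[0])).round(1))
E
```

```text
N 1 row [-0.      0.0221  0.    ] [-0.001  -0.0022 -0.0011] tool y deg -21.76 tilt [-1.0e-04  2.4e-03 -1.0e+00] pos [0.6003 0.1762 0.1085] t 13.1
F [16.48 -7.81  3.14] M [-2.134 -3.935  0.024]
perch 35 [ 0.0285 -0.0176] -31.72409116798614 px 241 248 227 235 tip r 0.04399730029399918
0.08 52 [0.6009 0.1893 0.0831]
0.1 84 [0.6036 0.187  0.1004]
top n 0
top ptr 34 [ 0.0584 -0.0385] 0.0699 -33.4
side ptr 46 [ 0.0544 -0.0317] 0.0629 -30.2
```

Call:
arm_command(
  targets=[
    [[0, -0.001, 0, 0.001, 0, 0], [0, -0.001, 0, 0.001, 0, 0], [0, -0.001, 0, 0.001, 0, 0], [0, 0, 0, 0, 0, 0], [0, 0, 0, 0, 0, 0], [0, 0, 0, 0, 0, 0]],
  ],
  newtons=58,
)

```text
clock: 14.0
position: [0.6001, 0.1762, 0.1086]
ee_rot: [-2.601, -1.76, -0.005]
force: [24.6, -9.4, -4.4]
width: 0.364
gripper_force: 58.1
```

```bash
python3 st.py
```

```text
axis u,v mm -0.29 -0.76 z 0.1086 Fu,Fv,Fz 26.33 1.3 -4.38 Mu,Mv,Mz 0.12 -6.78 0.04 yaw -21.83 tilt u,v 0.0009 0.0029 0.3637078310295554 58.10680568218231
```

Call:
arm_command(
  targets=[
    [[0.0003, 0, 0.0008, 0, -0.002, 0], [0, 0, 0.0006, 0, 0, 0], [0, 0, 0, 0, 0, 0], [0, 0, 0, 0, 0, 0], [0, 0, 0, 0, 0, 0], [0, 0, 0, 0, 0, 0]],
  ],
)

```text
clock: 14.75
position: [0.6002, 0.1763, 0.1085]
ee_rot: [-2.602, -1.76, -0.003]
force: [19.7, -10.8, 9.1]
width: 0.362
gripper_force: 58.1
```

```bash
python3 st.py; python3 perch.py s7.png
```

```text
axis u,v mm -0.24 -0.64 z 0.1085 Fu,Fv,Fz 22.41 -1.96 9.12 Mu,Mv,Mz -0.59 -5.78 0.05 yaw -21.84 tilt u,v 0.0009 0.0015 0.36213054021985175 58.06424617767334
N 1 row [-0.      0.0222  0.    ] [ 0.0009 -0.0015 -0.0024] tool y deg -21.84 tilt [ 0.0014  0.0011 -1.    ] pos [0.6002 0.1763 0.1085] t 14.75
F [ 19.74 -10.81   9.12] M [-2.86  -5.056  0.05 ]
perch 35 [ 0.0286 -0.0177] -31.78731966766911 px 241 248 227 235 tip r 0.044156204571922195
0.08 53 [0.6016 0.189  0.0828]
0.1 82 [0.6027 0.1872 0.1002]
```

View pics/s7.png

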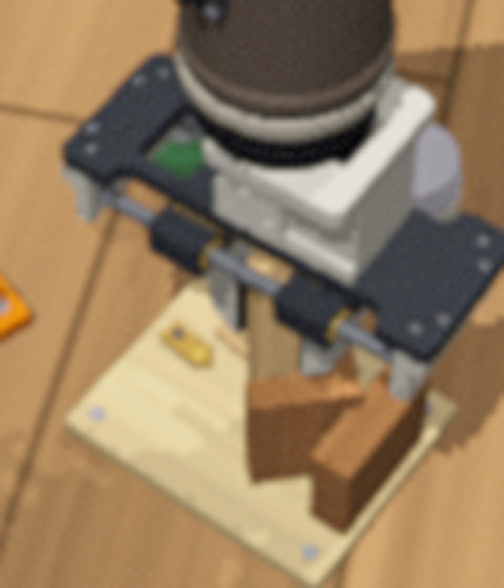

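The picture is unchanged: post upright in the V, perch (crop px 230,342) in line with the pointer. One last small lateral trim.

Call:
arm_command(
  targets=[
    [[-0.0002, -0.0006, -0.0003, 0, 0, 0], [0, 0, 0, 0, 0, 0], [0, 0, 0, 0, 0, 0], [0, 0, 0, 0, 0, 0], [0, 0, 0, 0, 0, 0]],
  ],
)

```text
clock: 15.42
position: [0.6001, 0.1763, 0.1086]
ee_rot: [2.602, 1.76, 0.004]
force: [23.7, -11.6, 4.4]
width: 0.365
gripper_force: 58.1
```

```bash
python3 st.py
```

```text
axis u,v mm -0.28 -0.68 z 0.1086 Fu,Fv,Fz 26.33 -1.13 4.45 Mu,Mv,Mz -0.27 -6.4 -0.01 yaw -21.84 tilt u,v 0.0019 0.0018 0.36499456306442873 58.07750165462494
```

```bash
python3 -c "
from cell import arm
print(arm.sign_off())"
```

```text
the job is handed in; nothing more can be done
None
```

The job is handed in at 15.4 s of the 48 s allowed: the post stands upright on the sole plate, still gripped at 58 N and pressed into the V with about 26 N (side force about 1 N), and its perch is measured to point within about 1° of the pointer.

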